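Eject the cartridge and file it in the open tilt-out bin

ROBOT

A 7-joint arm with a two-finger parallel gripper is mounted at the origin on the work surface. World frame = base frame: x ahead of the robot, y to its left, z up, the work surface at z = 0. Lengths are in m, angles in rad, forces in N, time in s.
With the tool pointing down it reaches from about 0.35 to 0.775 m from the base axis. Payload 3.1 kg.
Tool frame: the origin (TCP) lies midway between the tips of the shut fingers; the grasp point (between the pads) lies 19 mm behind it (r.grip_depth is the distance from the TCP to the grasp point, in m); z points along the fingers, y is the direction in which the jaws open and shut (so a half turn about z gives the same grasp; the last joint's range is limited). The gripper opens to 85 mm and grips with 20 to 120 N. Pads are 22 mm wide; open, the fingers measure 114 mm over their backs; the gripper's body (76 mm by 85 mm) begins 54 mm behind the grasp point. The pads swing forward as they close: fully open they stand 13 mm farther back than shut.
Start: joints at [-1.218, 0.311, 0.014, 1.512, -0.004, 1.319, -0.027], TCP at [0.212, 0.508, 0.231] pointing down, gripper open.
Joint ranges: [-2.7, 2.7], [-0.3, 1.91], [-1.27, 1.3], [0.12, 2.57], [-1.44, 4.58], [0.2, 2.03], [-3.05, 3.05]. Speed limits (rad/s): [2.79, 2.79, 3.14, 3.14, 3.14, 3.14, 3.14].

INTERFACE

Orientations are given as a unit quaternion [w, x, y, z].
In Python, from plant import r, claw, inverse_kinematics, optics, order gives the robot as it stands. The module is installed in compiled form; this text tells all that it offers. Calls block until the motion is done:
- r.move_to(position, orientation): joint-space move of the TCP to a pose.
- r.move_l(position, frame=None, rate=0.15, stop_force=None): straight line of the TCP; frame=None keeps the orientation; rate is the mean speed in m/s. With stop_force (N) it stops when the force on the tool has changed by that much, and returns True; else False.
- r.goto_joints(angles): joint-space move.
- claw.gripper_open() and claw.grasp(squeeze=None): open the fingers fully, or close them until they stop; squeeze is the grip in N (None keeps the last).
- r.wait(seconds).
- inverse_kinematics(position, orientation): joint angles nearest the present ones, or None.
- optics.camera(name): name is "scene" or "side" or "wrist"; returns (picture, depth): 384x512x3 uint8, red, green, blue; 384x512 float32, m along the optical axis (not along the pixel's ray), 0 where there is no reading.
- optics.get_calibration(name): a dict with "fx", "fy", "cx", "cy" (pixels), "k1" (the pictures are not rectified: a ray, as slopes to the right and down, at radius r is drawn at 1 + k1 r^2 times it, then the intrinsics apply), "xyz" and "attitude" of the camera in the world. Camera axes: x right, y down, z forward; pixel columns grow to the right and rows downward; lengths in m; the calibration is good to about 2 mm. A picture is of the moment at which its call begins: read the wrist's pose just before it. get_calibration takes no time and is no camera call; for the wrist camera it gives the pose at the moment of the call.
A pose or a line that the arm cannot do raises r.Unreachable and nothing moves.
- order.sign_off(): hands the job in, once; it reports no verdict.
Readings, each from a call of its own:
- r.get_time_s(): time.
- r.get_qpos(): joint angles.
- r.get_joint_velocities(): joint speeds.
- r.get_joint_efforts(): joint torques, N m.
- r.get_position(): TCP position.
- r.get_ee_rot(): TCP orientation.
- r.get_ft_force(): force on the tool from outside, world axes, zero at the start.
- r.get_wrist_torque(): the same for the moment, N m.
- r.get_opening(): finger opening in m.
Only numpy, scipy, OpenCV 4.12 (cv2) and the standard library are available. Lean on these libraries where they do the work, as an engineer would, in place of code of your own. Each camera call takes 0.05 s, during which the arm holds its last target.

TASK

The blue cartridge in the sloping programmer is finished: push the red eject lever fully down so that the cartridge rises, then grip its top, draw it straight out and stand it, contact edge down, in the orange bin that is tilted out under the shelf. Set it down in the bin rather than dropping it, and let go. Leave that bin tilted out for the next one, the other bins shut and the other things on the desk where they are.

Things in the scene. Friction and masses are not known exactly. Their poses are not given: they have to be found in the camera images.
- cartridge_center (a point): centre of the blue cartridge: plastic block 22 mm thick (its x), 100 mm wide (y), 80 mm tall (its z, from the brass contact edge to the ribbed top edge, the end to grip), about 0.16 kg. At the start it sits in the bay with its top 1 mm below the panel
- bay: slot of the programmer. Origin: centre of the slot mouth in the panel face; z: out of the slot, square to the panel, leaning 30 degrees from vertical towards the front (robot side); y: along the slot towards the lever; x: up the panel's slope. Slot 25 (x) x 104 (y) mm. Panel flat within 50 mm of the centre in x, |y| < 58 mm; beyond, keys and display stand 4 mm, lever lugs 24 mm (y 59 to 73)
- programmer: the programmer: sloping beige case with dark wood cheeks, 260 mm wide (y from -107 to 152 mm), 190 mm deep (x from -82 to 107 mm), 50 mm high in front, 145 mm at the back. Origin on the desk below the slot mouth (98 mm high); x: towards its back, y: towards the lever side, z up. Fixed to the desk
- lever_pad (a point): centre of the upper face of the red pad (26 x 26 mm) on the eject lever, 55 mm beyond the lever's hinge along the bay's y; moves with the lever. Hinge: axis along the bay's x, 66 mm from the slot centre, 18 mm above the panel. Pad 46 mm above the panel as found, 8 mm when fully down: push straight at the panel (against the bay's z) about 37 mm; it shifts under 7 mm in y
- eject_lever (a joint): eject lever angle, rad: 0 raised (as found), 0.70 down on its stop. Stiff: 3 to 5 N on the pad move it, it stays where left. A bar under the cartridge follows it: fully down raises the cartridge 26.6 mm straight out of the slot, its top then 25 mm clear of the panel; it stays up
- open_bin_floor (a point): centre of the inner floor of the orange bin that is tilted out; turns with it. z: up along the front wall (leans to the front by the bin's angle), x: to the bin's back, y: along the row. Inside 138 mm wide; front wall 38 mm before this point, 106 mm tall; floor 77 mm deep; back wall slants out to a 110 mm deep mouth 97 mm up. What stands in it comes to rest against the front wall
- open_bin (a joint): angle of that bin, rad: 0 upright and shut, grows as it tilts out, stop at 0.75; found at 0.62 to 0.75. Hinge pins at its sides, low down near the front; stiff, stays where left
- shut_bin_a (a joint): angle of one shut bin of the row, rad, 0 shut; same size
- shut_bin_b (a joint): angle of the other shut bin, rad, 0 shut; same size
- shelf: shelf over the bins: dark board 520 mm long (y), underside 245 mm, top 263 mm above the desk, on two end panels; jars and boxes on it reach 340 mm. Origin on the desk below the front of the shut bins, mid length; x: to the back. Board from x = 30 to 200 mm. Three bins hang at y = -160, 0, 160 mm, 90 mm above the desk, thin steel cheeks between; which one is out varies
- paddle: black paddle controller, 85 x 62 x 32 mm box with a 20 mm high round grey knob on top (52 mm in all), no cable; origin under its centre
- breadboard: white solderless breadboard lying flat, 165 (its x) x 55 x 9 mm, chips on it reach 14 mm; origin under its centre
- cutters: chrome side cutters with red grips, lying flat, 142 mm long along its x, 12 mm high; origin under its centre
- solder_reel: reel of solder standing on its flange, 64 mm in diameter, 50 mm high; origin under its centre
- pump: aluminium desoldering pump lying flat, 200 mm long along its x, 22 mm high; origin under its middle
- screwdriver: yellow-handled screwdriver lying flat along its x, 170 mm long; origin under its middle
- spare_cartridge_center (a point): centre of a grey-beige cartridge of the same size as the blue one, lying flat on the desk (22 mm high); not to be used
There are look-alikes about, which are no part of the job. There is more than one size of the part that bears cartridge_center; the job needs the middle-sized.

How it is judged:
On the way, in this order (a step that is already met when the one before it is completed fails the run):
1. the eject lever is pushed fully down and the cartridge has risen in its slot, not yet gripped (value of joint eject_lever above 0.6 rad and z of cartridge_center in the frame of bay between -0.024 and -0.005 m and contact force between the fingers and cartridge below 0.5 N), for 0.2 s.
2. the cartridge is drawn clear of the slot in the gripper (z of cartridge_center in the frame of bay above 0.045 m and contact force between the fingers and cartridge above 1 N), for 0.1 s.
At the end, for the whole second after the job is handed in: The blue cartridge is inside the tilted-out bin (centre 15 to 65 mm above its floor, within 60 mm of its middle across, 45 mm in front to 50 mm behind the floor's centre), contact edge down (less than 69 degrees from vertical), released, at rest; that bin still out by over 0.5 rad (x of cartridge_center in the frame of open_bin_floor between -0.045 and 0.05 m and y of cartridge_center in the frame of open_bin_floor between -0.06 and 0.06 m and z of cartridge_center in the frame of open_bin_floor between 0.015 and 0.065 m and angle between cartridge_center's own z axis and vertical below 1.2 rad and linear speed of cartridge below 0.02 m/s and contact force between the fingers and cartridge below 0.1 N and value of joint open_bin above 0.5 rad); the robot touches nothing.
It fails at once if the cartridge is dropped or thrown (it moves faster than 0.8 m/s with no finger on it) (linear speed of cartridge above 0.8 m/s and contact force between the fingers and cartridge below 0.1 N).
It fails at once if a shut bin is pulled open (value of joint any of shut_bin_a, shut_bin_b above 0.15 rad).
It fails at once if another thing on the desk is shifted by more than 30 mm (distance of any of paddle, breadboard, cutters, solder_reel, pump, screwdriver, spare_cartridge_center from where it was at the start of the episode above 0.03 m).
It also fails if it takes over 51 s, if anything falls off the work surface, if the arm or the gripper's body presses on something with over 40 N, if the wrist force passes 120 N, or if a joint passes its speed limit or range.

## Working session

There is one attempt and no reset: what is moved stays moved. The work goes in short steps, each a Python script; the robot and the scene stay as the last script left them, time stands still between calls to the robot, and variables do not carry over. Pictures are saved under pics/ and viewed, and the job is handed in when it is done.

```bash
mkdir -p pics; ls; python3 - <<'E'
from plant import r, claw, inverse_kinematics, optics, order
import cv2,numpy as np
print(r.get_time_s(), r.get_position(), r.get_ee_rot())
for n in ["scene","side","wrist"]:
    p,d=optics.camera(n); c=optics.get_calibration(n); print(n,c)
    cv2.imwrite(f"pics/{n}0.png",cv2.cvtColor(p,cv2.COLOR_RGB2BGR)); np.savez(f"{n}0.npz",p=p,d=d,c=np.array(c,dtype=object))
E
```

```text
pics
0.0 [0.21128166 0.50699628 0.2302285 ] [-1.64402238e-04  1.96104451e-01  9.80582304e-01 -1.16736606e-03]
scene {'fx': 349.31634729670054, 'fy': 349.31634729670054, 'cx': 255.1049870748137, 'cy': 186.45848041290478, 'k1': -0.06815888247262354, 'xyz': array([ 1.00445554, -0.33957967,  1.00523929]), 'attitude': array([-0.23033546,  0.81408343,  0.51081884, -0.15257083])}
side {'fx': 440.92404180514643, 'fy': 440.92404180514643, 'cx': 257.78656725909104, 'cy': 194.2023543253943, 'k1': -0.10701036991312166, 'xyz': array([0.27544903, 1.03710554, 1.10889388]), 'attitude': array([ 0.0348902 , -0.10172479,  0.90391935, -0.41396202])}
wrist {'fx': 298.63871823925734, 'fy': 298.63871823925734, 'cx': 256.6925797280912, 'cy': 194.86584991004077, 'k1': -0.029925374383893654, 'xyz': array([0.13648407, 0.53777791, 0.3735228 ]), 'attitude': array([0.13212807, 0.82128461, 0.54807677, 0.08743925])}
```

View pics/scene0.png

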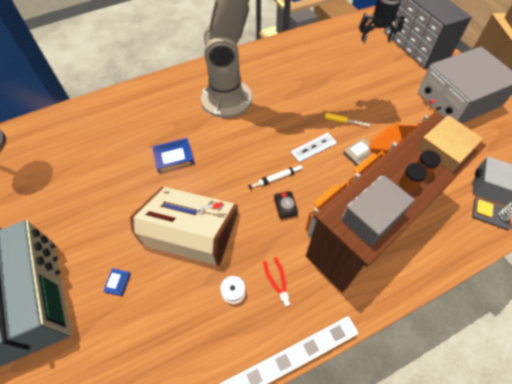

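View pics/side0.png

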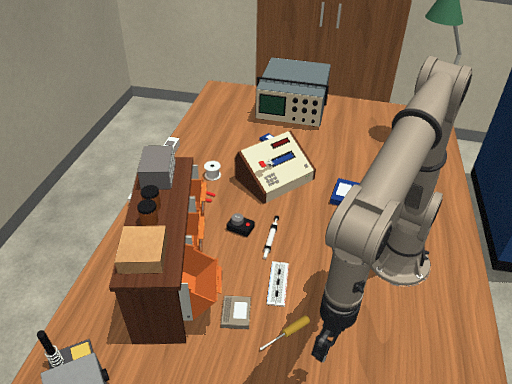

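View pics/wrist0.png

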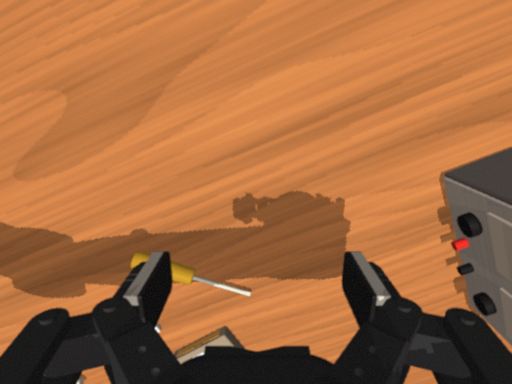

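```bash
cat > h.py <<'E'
import numpy as np, cv2
from scipy.spatial.transform import Rotation as R
def rot(q): return R.from_quat(np.roll(np.array(q,float),-1)).as_matrix()
def quat(M): return np.roll(R.from_matrix(M).as_quat(),1)
def load(n):
    z=np.load(n+'.npz',allow_pickle=True); return z['p'],z['d'],z['c'].item()
def slopes(uv,c):
    x=np.array([(uv[0]-c['cx'])/c['fx'],(uv[1]-c['cy'])/c['fy']]); s=x.copy()
    for _ in range(20): s=x/(1+c['k1']*(s@s))
    return s
def px(uv,d,c,k=1):
    u,v=[int(round(t)) for t in uv]; w=d[max(v-k,0):v+k+1,max(u-k,0):u+k+1]; z=np.median(w[w>0])
    s=slopes(uv,c); return rot(c['attitude'])@np.array([s[0]*z,s[1]*z,z])+c['xyz']
def ray(uv,c):
    s=slopes(uv,c); return c['xyz'],rot(c['attitude'])@np.array([s[0],s[1],1])
def atz(uv,z,c):
    o,v=ray(uv,c); return o+v*(z-o[2])/v[2]
def proj(P,c):
    q=rot(c['attitude']).T@(np.asarray(P)-c['xyz']); s=q[:2]/q[2]; s=s*(1+c['k1']*(s@s)); return np.array([s[0]*c['fx']+c['cx'],s[1]*c['fy']+c['cy']])
def cloud(d,c):
    v,u=np.nonzero(d>0); z=d[v,u]
    K=np.array([[c['fx'],0,c['cx']],[0,c['fy'],c['cy']],[0,0,1]])
    s=cv2.undistortPoints(np.c_[u,v].astype(np.float64)[:,None],K,np.array([c['k1'],0,0,0.]))[:,0]
    P=np.c_[s*z[:,None],z]@rot(c['attitude']).T+c['xyz']; return P,u,v
def crop(p,x0,y0,x1,y1,s,name):
    cv2.imwrite(name,cv2.cvtColor(cv2.resize(p[y0:y1,x0:x1],None,fx=s,fy=s,interpolation=cv2.INTER_CUBIC),cv2.COLOR_RGB2BGR))
E
python3 - <<'E'
from h import *
p,d,c=load('scene0'); crop(p,125,180,245,270,6,'pics/s_prog.png'); crop(p,300,90,480,230,4,'pics/s_bin.png')
p,d,c=load('side0'); crop(p,225,120,325,210,6,'pics/d_prog.png'); crop(p,100,170,300,340,3,'pics/d_bin.png')
E
```

```text
(no output)
```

View pics/s_prog.png

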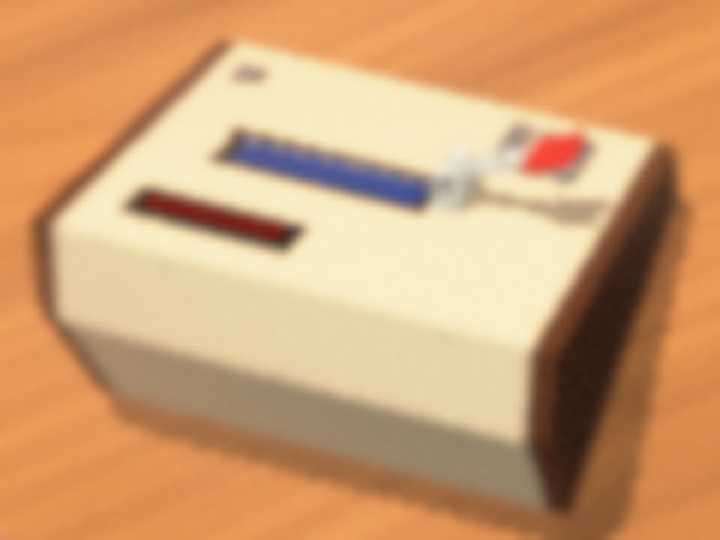

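View pics/d_prog.png

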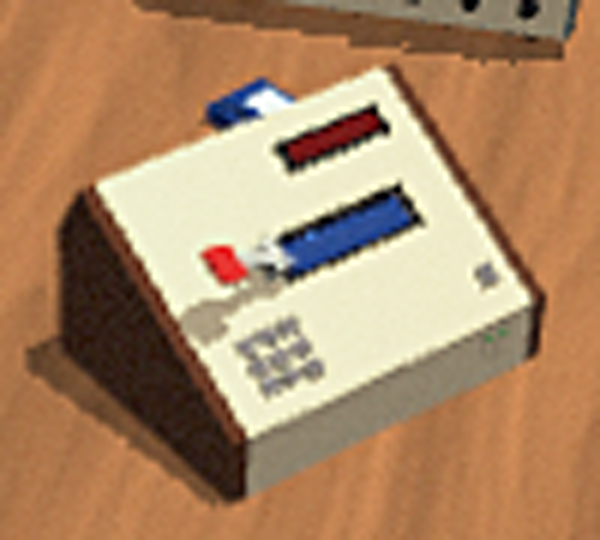

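View pics/s_bin.png

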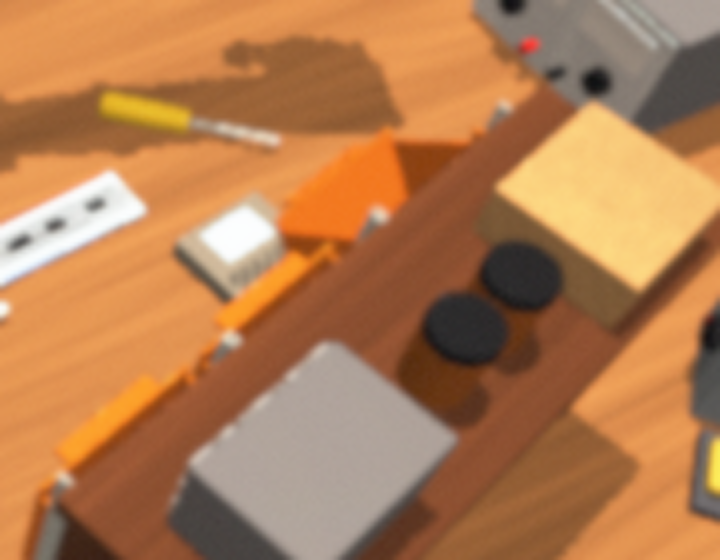

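View pics/d_bin.png

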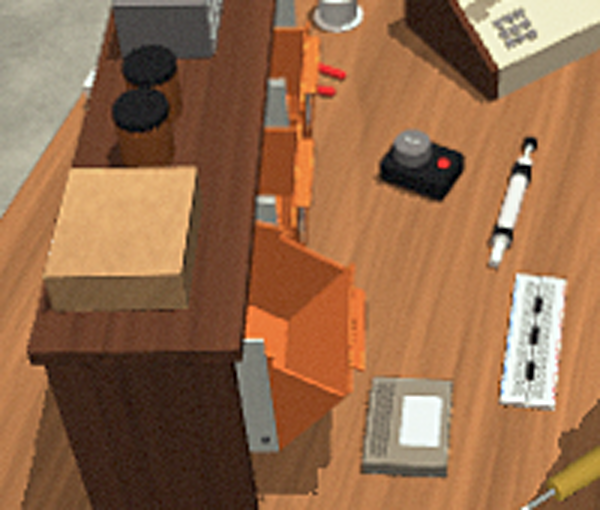

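```bash
python3 - <<'E'
from h import *
def blue(p,b):
    h=cv2.cvtColor(p,cv2.COLOR_RGB2HSV).astype(int); m=(abs(h[...,0]-113)<12)&(h[...,1]>110)&(h[...,2]>70)
    q=np.zeros_like(m); q[b[1]:b[3],b[0]:b[2]]=True; return m&q
for n,b,pb in [('scene0',(155,195,200,220),(150,190,215,235)),('side0',(268,145,300,172),(245,140,305,190))]:
    p,d,c=load(n); P,u,v=cloud(d,c); m=blue(p,b)
    S=P[m[v,u]]; print(n,len(S),'mean',S.mean(0))
    U,s,V=np.linalg.svd(S-S.mean(0)); print('dir',V[0], 'ext',np.percentile((S-S.mean(0))@V[0],[0,2,98,100]), np.percentile((S-S.mean(0))@V[1],[2,98]))
    # panel plane: ransac of points in box
    k=(u>pb[0])&(u<pb[2])&(v>pb[1])&(v<pb[3])&(P[:,2]>.05)&(P[:,2]<.15); Q=P[k]
    o=Q.mean(0)
    w=np.ones(len(Q),bool)
    for _ in range(8):
        o=Q[w].mean(0); nrm=np.linalg.svd(Q[w]-o,full_matrices=False)[2][2]; nrm*=np.sign(nrm[2]); w=abs((Q-o)@nrm)<.003
    print('plane n',nrm,'tilt',np.degrees(np.arccos(nrm[2])),w.sum(),len(Q),'az',np.degrees(np.arctan2(nrm[1],nrm[0])),'rms',((Q[w]-o)@nrm).std())
    print('h at mean', o[2]-((S.mean(0)-o)[:2]@nrm[:2])/nrm[2])
    # red pad
    h=cv2.cvtColor(p,cv2.COLOR_RGB2HSV).astype(int); m=((h[...,0]<6)|(h[...,0]>174))&(h[...,1]>150)&(h[...,2]>180)
    k=m[v,u]&(P[:,2]>.09)&(abs(P[:,0]-S.mean(0)[0])<.15)&(abs(P[:,1]-S.mean(0)[1])<.15); print('pad',k.sum(),P[k].mean(0),np.median(P[k],0),P[k].min(0),P[k].max(0))
E
```

```text
scene0 40 mean [ 0.46494222 -0.33139935  0.09819783]
dir [0.65951091 0.75153904 0.01531093] ext [-0.04469682 -0.043139    0.0337197   0.03518211] [-0.00529083  0.00491925]
plane n [-0.37637719  0.32714976  0.86678327] tilt 29.913040142049837 2164 2648 az 139.002595589512 rms 0.0011543919618232693
h at mean 0.0992565081695845
pad 34 [ 0.51971462 -0.24008465  0.14160012] [ 0.5205384  -0.24010319  0.14204539] [ 0.50682542 -0.25246058  0.13040535] [ 0.52888896 -0.22720944  0.14861407]
side0 112 mean [ 0.4554865  -0.34014711  0.0952069 ]
dir [0.65918124 0.75196163 0.00581383] ext [-0.05042242 -0.04614933  0.04532473  0.04960531] [-0.00963936  0.01464501]
plane n [-0.37251735  0.32780618  0.86820155] tilt 29.749684276608704 1357 2424 az 138.65301103186738 rms 0.001660731930334743
h at mean 0.09787715472596466
pad 27 [ 0.5153201  -0.23742709  0.13538887] [ 0.51499851 -0.23562827  0.13526433] [ 0.50533422 -0.29185952  0.10572224] [ 0.52718321 -0.21685296  0.14759305]
```

```bash
python3 - <<'E'
from h import *
for n in ['scene0','side0']:
    p,d,c=load(n); P,u,v=cloud(d,c)
    # shelf top
    k=(abs(P[:,2]-.263)<.006)&(P[:,0]>.3)&(P[:,0]<1.2); hs=cv2.cvtColor(p,cv2.COLOR_RGB2HSV).astype(int)
    Q=P[k]; 
    rc=cv2.minAreaRect(Q[:,:2].astype(np.float32)*1000); print(n,k.sum(),rc, 'z',np.median(Q[:,2]))
    print(cv2.boxPoints(rc))
    m=(hs[...,0]>5)&(hs[...,0]<16)&(hs[...,1]>215)&(hs[...,2]>100)
    k=m[v,u]&(P[:,2]>.06)&(P[:,2]<.3); O=P[k]; print('orange',k.sum(),O.min(0),O.max(0))
    if n=='side0': print(px((166,234),d,c), px((345/3+100,265/3+170),d,c))
E
```

```text
scene0 5776 ((724.7813720703125, 217.517822265625), (171.64979553222656, 526.5565185546875), 15.33770751953125) z 0.26338994549919487
[[572.3741   448.71768 ]
 [711.6524   -59.084747]
 [877.18866  -13.682037]
 [737.91034  494.1204  ]]
orange 733 [ 0.50879152 -0.00304302  0.11828791] [0.6685434  0.4109441  0.20319896]
side0 4342 ((580.0679931640625, -579.9090576171875), (2145.80859375, 543.8917236328125), 89.57617950439453) z 0.2630714529982416
[[  300.1933  -1650.7725 ]
 [  844.0701  -1654.7957 ]
 [  859.9427    490.95435]
 [  316.06586   494.97754]]
orange 23 [ 0.55969181 -0.02588618  0.08293685] [0.71156415 0.42029178 0.21508277]
[0.65712244 0.31498987 0.28633244] [0.54653547 0.2629205  0.16268006]
```

```bash
python3 - <<'E'
from h import *
a=np.radians(15.34); X=np.array([np.cos(a),np.sin(a),0]);Y=np.array([-np.sin(a),np.cos(a),0]);O=np.array([.6139,.1871,0])
img=np.zeros((560,720,3),np.uint8)+255
for n,col in [('scene0',(0,0,255)),('side0',(255,0,0))]:
    p,d,c=load(n); P,u,v=cloud(d,c); hs=cv2.cvtColor(p,cv2.COLOR_RGB2HSV).astype(int)
    q=P-O; x,y,z=q@X,q@Y,q[:,2]
    h=hs[v,u]; k=(abs(y-160)>-1)&(y>.07)&(y<.25)&(x>-.15)&(x<.15)&(z>.03)&(h[:,0]>4)&(h[:,0]<18)&(h[:,1]>170)
    print(n,k.sum(), y[k].min(),y[k].max(),x[k].min(),z[k].max())
    for i in np.nonzero(k)[0]:
        cc=col if abs(y[i]-.16)<.055 else tuple(int(.5*t+120) for t in col)
        cv2.circle(img,(int((x[i]+.15)*2400),int(540-z[i]*2200*1.09)),2,cc,-1)
cv2.imwrite('pics/binsec.png',img)
E
```

```text
scene0 825 0.0702160245217703 0.2409883158272861 -0.06519081176830843 0.26600794518677695
side0 1989 0.07041953503027276 0.24956070874088193 -0.06247557822516412 0.2654871480277695
```

View pics/binsec.png

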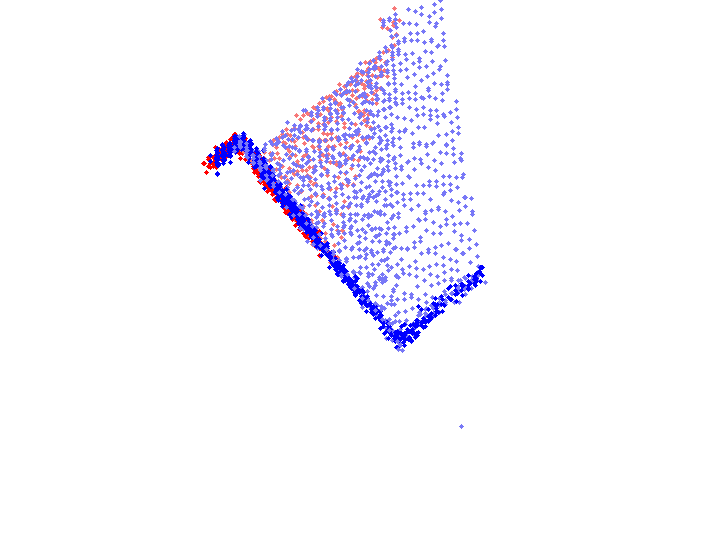

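```bash
cat >> h.py <<'E'
# bay
n=np.array([-0.3766,0.3289,0]); az=np.radians(138.85)
BZ=np.array([np.sin(np.pi/6)*np.cos(az),np.sin(np.pi/6)*np.sin(az),np.cos(np.pi/6)])
BY=np.array([-np.sin(az),np.cos(az),0]); BY=BY*np.sign(BY[0]); BX=np.cross(BY,BZ)
B0=np.array([.4565,-.3395,.098]); BR=np.c_[BX,BY,BZ]
def bay(p): return B0+BR@np.asarray(p,float)
def tool(sx=1): # tool z=-BZ, y=sx*BX
    z=-BZ; y=sx*BX; return quat(np.c_[np.cross(y,z),y,z])
# shelf/bin
sa=np.radians(15.34); SX=np.array([np.cos(sa),np.sin(sa),0]);SY=np.array([-np.sin(sa),np.cos(sa),0]);S0=np.array([.6139,.1871,0])
TH=.655
FZ=-np.sin(TH)*SX+np.array([0,0,np.cos(TH)]); FX=np.cos(TH)*SX+np.array([0,0,np.sin(TH)]); FY=SY
F0=S0+.160*SY+.0158*SX+np.array([0,0,.0834])+.038*FX; FR=np.c_[FX,FY,FZ]
def binp(p): return F0+FR@np.asarray(p,float)
def btool(s=1,extra=0.):
    t=TH+extra; z=np.sin(t)*SX-np.array([0,0,np.cos(t)]); y=s*(np.cos(t)*SX+np.array([0,0,np.sin(t)])); return quat(np.c_[np.cross(y,z),y,z])
E
python3 - <<'E'
from h import *
from plant import r, claw, inverse_kinematics as ik
print(BX,BY,BZ,F0,FX)
np.set_printoptions(precision=2,suppress=True)
for s in (1,-1):
    for P in [(0,0,.003),(0,0,.15),(0,0,.12),(0,.121,.046),(0,.115,.008),(0,.115,.12)]:
        print(s,'bay',P,ik(bay(P),tool(s)))
    for P in [(.004,0,.068),(.004,0,.2),(.004,0,.28)]:
        print(s,'bin',P,binp(P),ik(binp(P),btool(s)))
E
```

```text
[ 0.65210798 -0.56987295  0.5       ] [ 0.6580326   0.75298944 -0.        ] [-0.37649472  0.3290163   0.8660254 ] [0.61587184 0.35355183 0.10654805] [0.76479398 0.20979795 0.60915924]
1 bay (0, 0, 0.003) [-0.26  0.28  0.96  2.19 -0.62  0.31  0.45]
1 bay (0, 0, 0.15) [-0.32 -0.24  0.71  2.16  0.48  0.7  -0.59]
1 bay (0, 0, 0.12) [-0.55 -0.21  0.96  2.19  0.54  0.63 -0.64]
1 bay (0, 0.121, 0.046) [-0.35  0.17  0.67  2.12  0.26  0.42 -0.65]
1 bay (0, 0.115, 0.008) [ 0.09  0.24  0.21  2.11  0.47  0.36 -0.83]
1 bay (0, 0.115, 0.12) [-0.32 -0.03  0.53  2.11  0.44  0.64 -0.81]
1 bin (0.004, 0, 0.068) [0.58 0.34 0.16] [-1.03  0.29  0.4   1.96  0.43  0.34 -0.78]
1 bin (0.004, 0, 0.2) [0.5  0.32 0.27] [-0.92  0.01  0.14  1.97  0.53  0.64 -0.86]
1 bin (0.004, 0, 0.28) [0.45 0.31 0.33] [-0.95 -0.13  0.09  1.94  0.5   0.83 -0.84]
-1 bay (0, 0, 0.003) [ 1.03  0.24 -0.53  2.15  0.68  0.33  2.37]
-1 bay (0, 0, 0.15) [-0.32 -0.24  0.71  2.16  0.48  0.7   2.55]
-1 bay (0, 0, 0.12) [-0.72 -0.29  1.08  2.19  0.69  0.69  2.37]
-1 bay (0, 0.121, 0.046) [-0.37  0.18  0.69  2.12  0.25  0.42  2.5 ]
-1 bay (0, 0.115, 0.008) [-0.23  0.26  0.59  2.12  0.17  0.33  2.59]
-1 bay (0, 0.115, 0.12) [-0.63 -0.04  0.83  2.11  0.47  0.64  2.31]
-1 bin (0.004, 0, 0.068) [0.58 0.34 0.16] [-0.65  0.28 -0.06  1.94  0.74  0.41  2.09]
-1 bin (0.004, 0, 0.2) [0.5  0.32 0.27] [-0.8   0.01  0.01  1.97  0.53  0.64  2.28]
-1 bin (0.004, 0, 0.28) [0.45 0.31 0.33] [-0.91 -0.13  0.05  1.94  0.49  0.83  2.31]
```

```bash
cat >> h.py <<'E'
def snap(optics,name,tag):
    c=optics.get_calibration(name); p,d=optics.camera(name)
    cv2.imwrite(f"pics/{tag}.png",cv2.cvtColor(p,cv2.COLOR_RGB2BGR)); np.savez(f"{tag}.npz",p=p,d=d,c=np.array(c,dtype=object))
    return p,d,c
E
python3 - <<'E'
from h import *
from plant import r, claw, inverse_kinematics as ik, optics
np.set_printoptions(precision=3,suppress=True)
c=optics.get_calibration('wrist'); T=rot(r.get_ee_rot()); print('cam in tool',T.T@(c['xyz']-r.get_position()), (T.T@rot(c['attitude'])).T)
q0=r.get_ee_rot()
r.move_to([.30,.36,.36],q0); print(r.get_time_s())
r.move_to([.38,.0,.36],q0); print(r.get_time_s(),r.get_qpos())
claw.grasp(20); print(r.get_time_s(), r.get_opening())
r.move_to(bay([0,.0,.15]),tool(1)); print(r.get_time_s(),r.get_qpos(),r.get_position()-bay([0,.0,.15]))
snap(optics,'wrist','w1')
E
```

```text
cam in tool [ 0.081 -0.001 -0.143] [[ 0.001  1.    -0.001]
 [-0.95   0.    -0.313]
 [-0.313  0.001  0.95 ]]
1.0167
2.4 [-0.644 -0.115  0.528  1.659  0.06   1.584  1.061]
3.1667 0.0003597568073582434
4.5417 [-0.031 -0.186  0.481  2.157  0.346  0.663 -0.473] [0.001 0.    0.001]
```

View pics/w1.png

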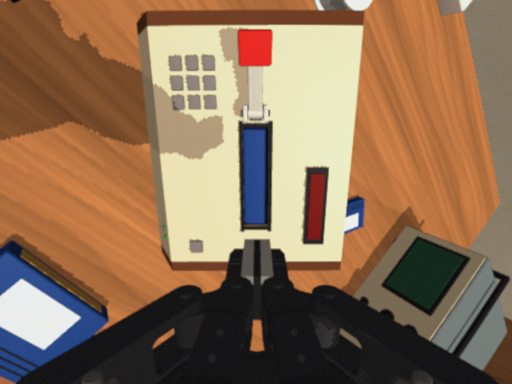

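```bash
python3 - <<'E'
from h import *
p,d,c=load('w1'); crop(p,215,20,295,245,3,'pics/w1c.png') 
E
```

```text
(no output)
```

View pics/w1c.png

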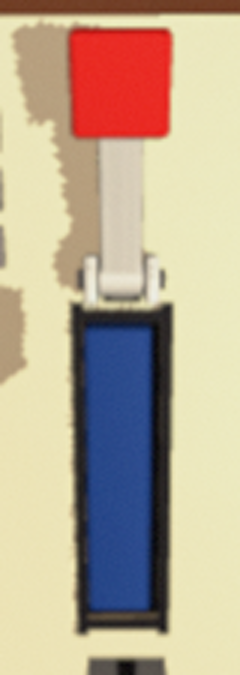

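```bash
python3 - <<'E'
from h import *
np.set_printoptions(precision=4,suppress=True)
p,d,c=load('w1')
def onb(uv,z):
    o,v=ray(uv,c); o=BR.T@(o-B0); v=BR.T@v; return o+v*(z-o[2])/v[2]
for uv in [(243,128.3),(266,128.3),(266,223.7),(244.3,223.7)]: print('blue',onb(uv,-.001), BR.T@(px(uv,d,c)-B0))
print('pad')
for uv in [(70,29),(171,30),(168,137),(71,137)]:
    uv=(uv[0]/3+215,uv[1]/3+20); print(onb(uv,.046))
P,u,v=cloud(d,c); Q=(P-B0)@BR
k=(abs(Q[:,0])<.05)&(abs(Q[:,0])>.02)&(abs(Q[:,1])<.055)&(abs(Q[:,2])<.02); print('panel',k.sum(),np.median(Q[k,2]))
A=np.c_[Q[k,:2],np.ones(k.sum())]; print('tilt fit',np.linalg.lstsq(A,Q[k,2],rcond=None)[0])
h=cv2.cvtColor(p,cv2.COLOR_RGB2HSV).astype(int)[v,u]
k=(h[:,1]>180)&((h[:,0]<6)|(h[:,0]>174))&(Q[:,2]>.035)&(Q[:,2]<.06); print('pad',k.sum(),Q[k].mean(0),Q[k].min(0),Q[k].max(0))
k=(h[:,1]>120)&(abs(h[:,0]-112)<12)&(abs(Q[:,0])<.02)&(abs(Q[:,1])<.06); print('blue',k.sum(),Q[k].mean(0),np.percentile(Q[k],[1,99],axis=0))
R0=Q[k][:,:2]; print(cv2.minAreaRect((R0*1000).astype(np.float32)))
E
```

```text
blue [-0.0126  0.0513 -0.001 ] [-0.0127  0.0513 -0.0018]
blue [ 0.0096  0.0514 -0.001 ] [ 0.0114  0.0455 -0.0603]
blue [ 0.0107 -0.049  -0.001 ] [ 0.0108 -0.0498 -0.0027]
blue [-0.0125 -0.049  -0.001 ] [-0.0126 -0.0498 -0.0027]
pad
[-0.0132  0.1283  0.046 ]
[0.0119 0.1281 0.046 ]
[0.0115 0.1033 0.046 ]
[-0.0133  0.1033  0.046 ]
panel 6162 1.3653673136046492e-05
tilt fit [-0.0009  0.0028  0.    ]
pad 1136 [-0.0011  0.1163  0.0465] [-0.0134  0.1042  0.0398] [0.0111 0.1277 0.0525]
blue 2192 [-0.0013  0.0033 -0.006 ] [[-0.0129 -0.0505 -0.1128]
 [ 0.0119  0.0514  0.0006]]
((-0.5558309555053711, 0.13602066040039062), (25.513643264770508, 102.9321060180664), 0.1845327764749527)
```

```bash
sed -i 's/^def bay(p)/B0=B0+BR@np.array([-.001,.001,0])\ndef bay(p)/' h.py
python3 - <<'E'
from h import *
from plant import r, claw, inverse_kinematics as ik, optics
np.set_printoptions(precision=4,suppress=True)
b=lambda: BR.T@(r.get_position()-B0)
r.move_l(bay([0,.115,.14]),rate=.2); print(b())
r.move_l(bay([0,.115,.062]),rate=.15); print(b(), r.get_time_s(), r.get_ft_force())
s=r.move_l(bay([0,.119,.004]),rate=.05,stop_force=18); print(s,b(),r.get_time_s(),r.get_ft_force(),r.get_qpos())
E
```

```text
[-0.0001  0.114   0.1399]
[0.0005 0.1143 0.0624] 5.9917 [-0.4189  0.2196  0.5222]
True [0.001  0.1193 0.0098] 6.975 [-8.9069  5.807  13.7788] [-0.028   0.2395  0.3391  2.1056  0.3938  0.3542 -0.7738]
```

```bash
python3 - <<'E'
from h import *
from plant import r, claw, inverse_kinematics as ik, optics
np.set_printoptions(precision=4,suppress=True)
r.wait(.1)
r.move_l(bay([0,.117,.07]),rate=.15)
r.move_l(bay([0,.0,.15]),rate=.2); print(r.get_time_s())
p,d,c=snap(optics,'wrist','w2')
P,u,v=cloud(d,c); Q=(P-B0)@BR
h=cv2.cvtColor(p,cv2.COLOR_RGB2HSV).astype(int)[v,u]
k=(h[:,1]>180)&((h[:,0]<6)|(h[:,0]>174))&(Q[:,2]>-.01)&(Q[:,1]>.1)&(Q[:,2]<.06)&(abs(Q[:,0])<.03); print('pad',k.sum(),np.median(Q[k],0))
k=(h[:,1]>120)&(abs(h[:,0]-112)<12)&(abs(Q[:,0])<.02)&(abs(Q[:,1])<.06)&(Q[:,2]>.015); print('blue',k.sum(),np.median(Q[k],0),np.percentile(Q[k],[2,98],axis=0))
E
```

```text
8.4833
pad 787 [-0.0005  0.1193  0.0089]
blue 2404 [-0.0012  0.0056  0.0256] [[-0.0119 -0.0453  0.0235]
 [ 0.0092  0.0495  0.0269]]
```

View pics/w2.png

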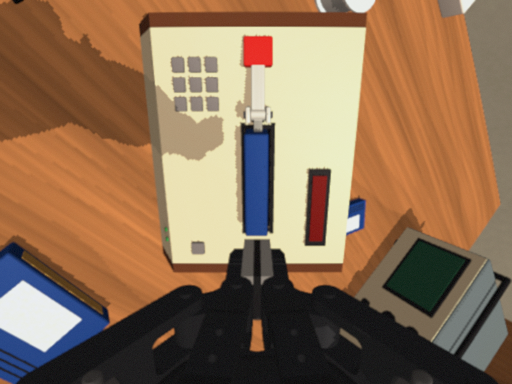

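```bash
python3 - <<'E'
from h import *
from plant import r, claw, inverse_kinematics as ik, optics
np.set_printoptions(precision=4,suppress=True)
b=lambda: BR.T@(r.get_position()-B0)
claw.gripper_open(); print(r.get_time_s())
r.move_l(bay([-.0005,0,.07]),rate=.2)
s=r.move_l(bay([-.0005,0,.005]),rate=.08,stop_force=10); print(s,b(),r.get_time_s(),r.get_ft_force())
claw.grasp(45); print(r.get_opening(),r.get_ft_force(),r.get_time_s())
r.move_l(bay([-.0005,0,.12]),rate=.1); print(b(),r.get_opening(),r.get_ft_force(),r.get_time_s(),r.get_qpos())
snap(optics,'wrist','w3')
snap(optics,'scene','s3')
E
```

```text
9.3167
False [0.0001 0.0001 0.0055] 10.8333 [-0.4311 -0.2904  0.1394]
0.02089258432967027 [-1.5651  0.8487  1.4221] 11.4333
[-0.0012 -0.0003  0.1195] 0.021337825582533176 [ 0.5355 -0.5862 -2.3604] 12.7333 [-0.0382 -0.118   0.5281  2.1824  0.309   0.5648 -0.4329]
```

View pics/w3.png

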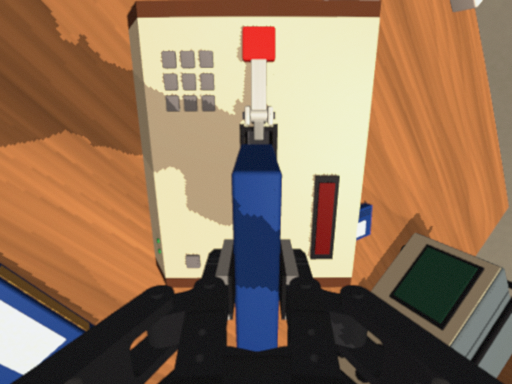

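View pics/s3.png

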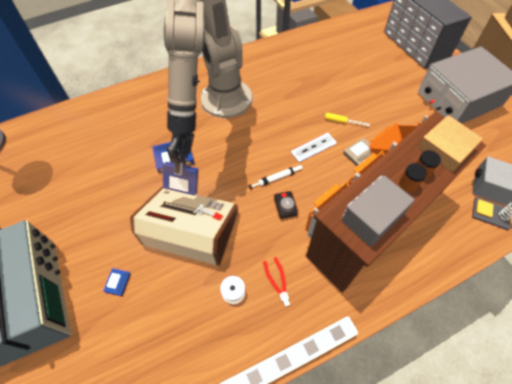

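```bash
python3 - <<'E'
from h import *
from plant import r, claw, inverse_kinematics as ik, optics
np.set_printoptions(precision=4,suppress=True)
r.move_l(bay([-.0005,0,.20]),rate=.2)
r.move_to([.38,-.02,.40],tool(1)); print(r.get_time_s(),r.get_qpos())
r.move_to(binp([.006,0,.25]),btool(1)); print(r.get_time_s(),r.get_qpos(),FR.T@(r.get_position()-F0),r.get_opening())
snap(optics,'wrist','w4'); snap(optics,'scene','s4'); snap(optics,'side','d4')
E
```

```text
Traceback (most recent call last):
plant.Unreachable: the arm cannot take that pose within its joint ranges
```

```bash
python3 - <<'E'
from h import *
from plant import r, claw, inverse_kinematics as ik, optics
from scipy.spatial.transform import Slerp
np.set_printoptions(precision=2,suppress=True)
print(r.get_position(),r.get_qpos())
def down(a):
    y=np.array([np.cos(a),np.sin(a),0]); z=np.array([0,0,-1.]); return quat(np.c_[np.cross(y,z),y,z])
for t in (.0,.3,.5,.7):
  M=Slerp([0,1],R.from_matrix([rot(tool(1)),rot(btool(1))]))(t).as_matrix()
  for P in ([.42,-.05,.34],[.45,0,.34],[.5,0,.32],[.42,.1,.36]): print(t,P,ik(P,quat(M)), ik(P,down(np.radians(-13))))
print(ik(binp([.006,0,.25]),btool(1)))
E
```

```text
[ 0.38 -0.27  0.27] [ 0.02 -0.29  0.38  2.13  0.36  0.8  -0.49]
0.0 [0.42, -0.05, 0.34] [ 0.43 -0.3  -0.54  1.94  0.26  1.11 -0.9 ] [-0.27 -0.    0.35  1.61  0.    1.53 -0.15]
0.0 [0.45, 0, 0.34] [ 0.34 -0.19 -0.63  1.86  0.36  1.16 -1.11] [-0.27  0.06  0.25  1.55 -0.02  1.53 -0.25]
0.0 [0.5, 0, 0.32] [-0.03 -0.05 -0.31  1.83  0.49  1.14 -1.22] [-0.27  0.17  0.28  1.48 -0.05  1.5  -0.21]
0.0 [0.42, 0.1, 0.36] [-0.28 -0.12 -0.38  1.79  0.48  1.38 -1.45] [ 0.    0.04 -0.29  1.53  0.01  1.58 -0.51]
0.3 [0.42, -0.05, 0.34] None [-0.27 -0.    0.35  1.61  0.    1.53 -0.15]
0.3 [0.45, 0, 0.34] [ 0.11 -0.29 -0.32  1.98  0.27  0.99 -0.75] [-0.27  0.06  0.25  1.55 -0.02  1.53 -0.25]
0.3 [0.5, 0, 0.32] [ 0.24 -0.17 -0.44  1.94  0.3   0.91 -0.77] [-0.27  0.17  0.28  1.48 -0.05  1.5  -0.21]
0.3 [0.42, 0.1, 0.36] [-0.29 -0.25 -0.3   1.91  0.42  1.18 -1.12] [ 0.    0.04 -0.29  1.53  0.01  1.58 -0.51]
0.5 [0.42, -0.05, 0.34] None [-0.27 -0.    0.35  1.61  0.    1.53 -0.15]
0.5 [0.45, 0, 0.34] None [-0.27  0.06  0.25  1.55 -0.02  1.53 -0.25]
0.5 [0.5, 0, 0.32] [ 0.36 -0.23 -0.44  1.99  0.09  0.79 -0.37] [-0.27  0.17  0.28  1.48 -0.05  1.5  -0.21]
0.5 [0.42, 0.1, 0.36] None [ 0.    0.04 -0.29  1.53  0.01  1.58 -0.51]
0.7 [0.42, -0.05, 0.34] None [-0.27 -0.    0.35  1.61  0.    1.53 -0.15]
0.7 [0.45, 0, 0.34] None [-0.27  0.06  0.25  1.55 -0.02  1.53 -0.25]
0.7 [0.5, 0, 0.32] [ 0.42 -0.26 -0.37  2.03 -0.16  0.74  0.08] [-0.27  0.17  0.28  1.48 -0.05  1.5  -0.21]
0.7 [0.42, 0.1, 0.36] None [ 0.    0.04 -0.29  1.53  0.01  1.58 -0.51]
[-0.36 -0.07 -0.44  1.93  0.44  0.74 -0.78]
```

```bash
python3 - <<'E'
from h import *
from plant import r, claw, inverse_kinematics as ik, optics
np.set_printoptions(precision=4,suppress=True)
def down(a):
    y=np.array([np.cos(a),np.sin(a),0]); z=np.array([0,0,-1.]); return quat(np.c_[np.cross(y,z),y,z])
r.move_to([.42,-.03,.36],down(np.radians(-13))); print(r.get_time_s(),r.get_qpos())
r.move_to(binp([.006,0,.25]),btool(1)); print(r.get_time_s(),r.get_qpos(),FR.T@(r.get_position()-F0),r.get_opening())
snap(optics,'wrist','w4'); snap(optics,'scene','s4'); snap(optics,'side','d4')
E
```

```text
14.3917 [-0.2696 -0.0025  0.3034  1.5716  0.0029  1.5742 -0.196 ]
15.7 [-0.5522 -0.0686 -0.2515  1.9386  0.4586  0.7446 -0.8016] [ 0.0065 -0.0028  0.2497] 0.02108828783640929
```

View pics/w4.png

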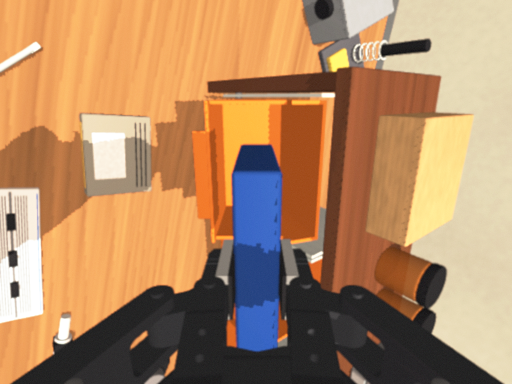

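View pics/d4.png

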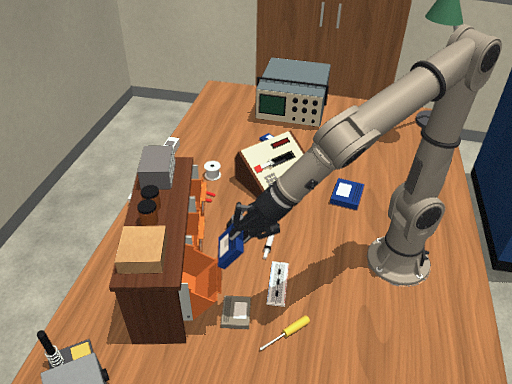

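```bash
python3 - <<'E'
from h import *
np.set_printoptions(precision=4,suppress=True)
p,d,c=load('w4'); P,u,v=cloud(d,c); Q=(P-F0)@FR
h=cv2.cvtColor(p,cv2.COLOR_RGB2HSV).astype(int)[v,u]
o=(h[:,0]>4)&(h[:,0]<18)&(h[:,1]>190)
k=o&(abs(Q[:,2])<.012)&(abs(Q[:,0])<.03)&(abs(Q[:,1])<.06); print('floor z',k.sum(),np.median(Q[k,2]), np.polyfit(Q[k,0],Q[k,2],1))
k=o&(abs(Q[:,0]+.038)<.012)&(Q[:,2]>.02)&(Q[:,2]<.1)&(abs(Q[:,1])<.06); print('front x',k.sum(),np.median(Q[k,0]) if k.any() else 0)
for s in (1,-1):
    k=o&(abs(Q[:,1]*s-.069)<.012)&(Q[:,2]>.02)&(Q[:,2]<.09)&(abs(Q[:,0])<.03); print('side',s,k.sum(),np.median(Q[k,1]) if k.any() else 0)
k=o&(Q[:,0]>.04)&(Q[:,0]<.09)&(Q[:,2]>.015)&(Q[:,2]<.09)&(abs(Q[:,1])<.06); print('back',k.sum(),np.median(Q[k,0]-.039-.033*Q[k,2]/.097))
b=(h[:,1]>120)&(abs(h[:,0]-112)<12)&(abs(Q[:,0])<.04)&(Q[:,2]>.17)&(Q[:,2]<.30); print('cart',b.sum(),np.percentile(Q[b],[1,50,99],axis=0))
E
```

```text
floor z 259 0.0002352800547950832 [ 0.0201 -0.0003]
front x 1132 -0.038998060285797186
side 1 59 0.07392652962756972
side -1 93 -0.06786580931056621
back 3125 -0.003405157399259579
cart 8878 [[-0.0041 -0.0467  0.2143]
 [ 0.0062  0.0125  0.2701]
 [ 0.0165  0.0479  0.2716]]
```

```bash
python3 - <<'E'
from h import *
from plant import r, claw, inverse_kinematics as ik, optics
np.set_printoptions(precision=4,suppress=True)
b=lambda: FR.T@(r.get_position()-F0)
s=r.move_l(binp([.006,.003,.10]),frame=btool(1),rate=.12,stop_force=8); print(s,b(),r.get_time_s())
if not s:
    s=r.move_l(binp([.006,.003,.062]),rate=.04,stop_force=6); print(s,b(),r.get_ft_force(),r.get_time_s())
snap(optics,'wrist','w5'); snap(optics,'side','d5')
p,d,c=load('d5'); crop(p,150,200,300,340,4,'pics/d5c.png')
E
```

```text
False [0.0067 0.0035 0.1007] 17.25
False [0.0062 0.0032 0.0622] [ 0.2728 -0.1016 -1.4574] 18.35
```

View pics/w5.png

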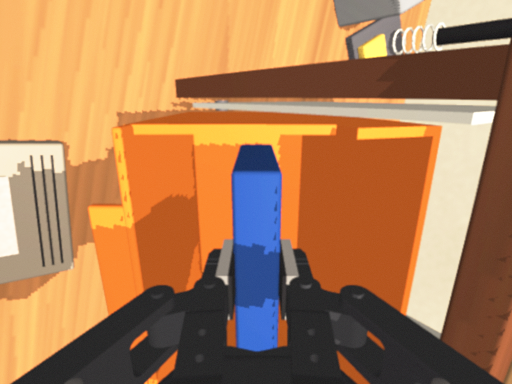

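View pics/d5c.png

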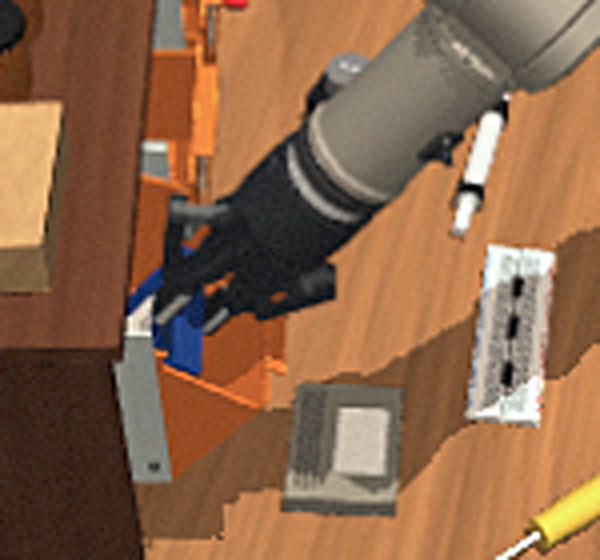

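```bash
python3 - <<'E'
from h import *
from plant import r, claw, inverse_kinematics as ik, optics
np.set_printoptions(precision=4,suppress=True)
b=lambda: FR.T@(r.get_position()-F0)
claw.gripper_open(); print(r.get_opening(),b(),r.get_ft_force(),r.get_wrist_torque(),r.get_time_s())
snap(optics,'wrist','w6')
E
```

```text
0.07573610771430792 [0.0059 0.0032 0.062 ] [-2.9809 -1.3011 -5.214 ] [ 0.3875 -1.3499 -0.0607] 18.9917
```

View pics/w6.png

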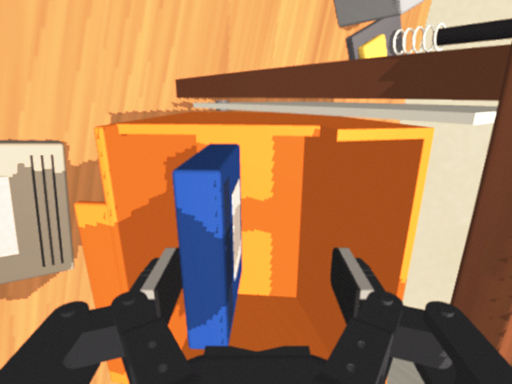

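```bash
python3 - <<'E'
from h import *
from plant import r, claw, inverse_kinematics as ik, optics
np.set_printoptions(precision=4,suppress=True)
b=lambda: FR.T@(r.get_position()-F0)
r.move_l(binp([.006,.003,.12]),rate=.05); print(b(),r.get_ft_force(),r.get_opening(),r.get_time_s())
r.move_l(binp([.0,.003,.26]),rate=.12); print(r.get_ft_force(),r.get_time_s())
r.wait(.3)
p,d,c=snap(optics,'wrist','w7'); snap(optics,'scene','s7')
snap(optics,'side','d7')
P,u,v=cloud(d,c); q=P-S0; q=np.c_[q@SX,q@SY,q[:,2]]
h=cv2.cvtColor(p,cv2.COLOR_RGB2HSV).astype(int)[v,u]
print(r.get_opening())
bl=(h[:,1]>120)&(abs(h[:,0]-112)<12)&(q[:,0]>-.1)&(q[:,0]<.12)&(q[:,1]>.08)&(q[:,1]<.24)&(q[:,2]<.3)&(q[:,2]>.06); print('blue shelf',bl.sum(),np.percentile(q[bl],[1,50,99],axis=0))
E
```

```text
[0.0057 0.0028 0.1198] [-0.2094 -0.416   0.003 ] 0.0855114065690403 20.35
[ 0.8589 -0.1942 -0.0248] 21.6667
0.08584733896894098
blue shelf 1951 [[-0.0348  0.1165  0.112 ]
 [-0.0255  0.1697  0.1479]
 [ 0.0199  0.2133  0.1552]]
```

View pics/w7.png

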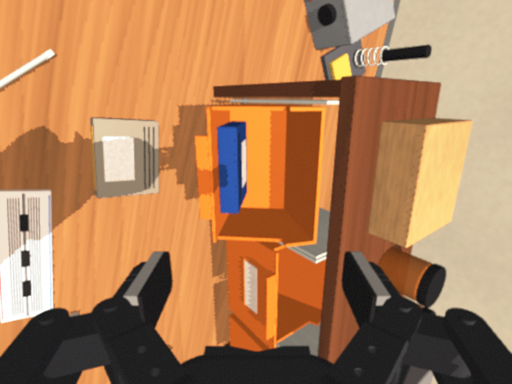

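View pics/d7.png

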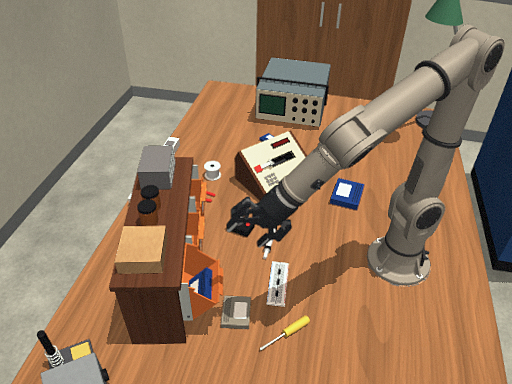

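```bash
python3 - <<'E'
from plant import r, order
print(r.get_ft_force(),max(abs(r.get_joint_velocities())),r.get_time_s())
order.sign_off()
E
```

```text
[ 0.59278392 -0.40449144  0.31077178] 0.00384808970774803 22.1167
the job is handed in; nothing more can be done
```

I pushed the eject lever down, drew the blue cartridge straight out and stood it in the tilted-out orange bin, then let go. I handed the job in at 22 s; no verdict is reported.

- **Eject lever:** the pad ended about 9 mm above the panel, against the nominal 8 mm, which I took as fully down. The cartridge top then stood about 25.6 mm clear.
- **Gripping:** the fingers closed on the cartridge at 21 mm, and it came out straight along the slot.
- **Releasing:** I let go about 2 mm above the bin floor. On release the fingers met the bin walls and opened only to 76 mm. They also pushed the bin slightly further out before I withdrew.
- **Last pictures:** the cartridge stands inside the bin against the front wall, leaning about 40° from vertical. The bin is still out, and the other bins are shut. The desk objects look unmoved by eye in the side view; I did not measure them. The gripper was clear and nearly still, with about 0.8 N residual force reading.

I did not re-measure the bin's exact angle or the cartridge centre in the bin frame after release. No check disagreed otherwise.

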